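# Sweep the turned collars into the catch tray

### The job

With the closed fingers, sweep the three loose steel collars (the plain round rings) across the steel plate and over its open edge into the catch tray. Only push them, do not pick them up, and leave the hexagon nut and everything else standing or lying where it is.

Things in the scene. Friction and masses are not known exactly. Their poses are not given: they have to be found in the camera images.
- plate: Dark steel plate fixed on the bench, 300 mm (its x) by 400 mm (its y), 45 mm thick, with a bare sheet-metal catch tray fixed to its +y end. Origin: centre of the plate's underside, on the bench; z up; flat top at z = +45 mm. It ends squarely, with no lip, at y = +200 mm, where the tray begins.
- edge (a point): Middle of the plate's top edge over the tray (x = 0, y = +200, z = +45 mm of the plate). Axes as the plate's: +y points out over the tray. A collar pushed along +y falls in once its middle is past the edge.
- tray (a point): Middle of the tray's inner floor, 3 mm above the bench (42 mm below the plate's top). Inside, the tray runs from y = +200 to +310 mm and x = -147 to +147 mm of the plate; walls 3 mm thick, the far one 60 mm and the two side ones 52 mm high above the bench.
- collar_a: Loose turned steel collar, a plain ring flat on the plate: 34 mm outside diameter, 22 mm bore, 16 mm high, 50 to 90 g. Origin: centre of its underside. The three collars and the nut lie in four lanes about 65 mm apart in the plate's x, in any order, each at a y of about -50 to +85 mm, nothing between a collar and the tray straight along +y.
- collar_b: Loose turned steel collar, a plain ring flat on the plate: 34 mm outside diameter, 22 mm bore, 16 mm high, 50 to 90 g. Origin: centre of its underside. The three collars and the nut lie in four lanes about 65 mm apart in the plate's x, in any order, each at a y of about -50 to +85 mm, nothing between a collar and the tray straight along +y.
- collar_c: Loose turned steel collar, a plain ring flat on the plate: 34 mm outside diameter, 22 mm bore, 16 mm high, 50 to 90 g. Origin: centre of its underside. The three collars and the nut lie in four lanes about 65 mm apart in the plate's x, in any order, each at a y of about -50 to +85 mm, nothing between a collar and the tray straight along +y.
- nut: Loose bystander, to be left alone. Large hexagon steel nut lying flat on the plate among the collars, 41 mm across flats, 47 mm across corners, 22 mm high. Origin: centre of its underside.
- knob: Loose bystander, to be left alone. Black round machine knob standing on the plate, 36 mm diameter, 35 mm high, at the end away from the tray (about y = -165 mm of the plate). Origin: centre of its underside.
- centre: Loose bystander, to be left alone. Pointed steel lathe centre (a cone on a short cylinder) standing on the plate at the end away from the tray, 30 mm diameter, 42 mm high. Origin: centre of its underside.
- holder: Loose bystander, to be left alone. Square slotted steel cutting-tool holder standing on the plate at the end away from the tray, 34 by 34 mm, 35 mm high. Origin: centre of its underside.
- oil: Loose bystander, to be left alone. Amber oil bottle standing on the bench beyond the tray, to the robot's left, 56 mm diameter, 150 mm high. Origin: centre of its underside.
- wrench: Loose bystander, to be left alone. Wrench lying on the bench to the robot's right of the plate, some 200 mm long. Origin: its middle, on the bench.

How it is judged:
By the outcome, as a careful person would: the job done as asked, in the order asked, and still so for the second after the job is handed in, with the robot touching nothing.
It also fails if it takes over 61 s, if anything falls off the work surface, if the arm or the gripper's body presses on something with over 40 N, if the wrist force passes 120 N, or if a joint passes its speed limit or range.

### The arm

A 7-joint arm with a two-finger parallel gripper is mounted at the origin on the work surface. World frame = base frame: x ahead of the robot, y to its left, z up, the work surface at z = 0. Lengths are in m, angles in rad, forces in N, time in s.
With the tool pointing down it reaches from about 0.425 to 1.025 m from the base axis. Payload 3.6 kg.
Tool frame: the origin (TCP) lies where the fingers leave the gripper's body, on its centre line; the fingertips stand 73 mm ahead of it and the grasp point (between the pads) lies 54 mm ahead of it; z points along the fingers, y is the direction in which the jaws open and shut (so a half turn about z gives the same grasp; the last joint's range is limited). The gripper opens to 85 mm and grips with 20 to 120 N. Pads are 22 mm wide; open, the fingers measure 114 mm over their backs; the gripper's body (76 mm by 85 mm) begins 54 mm behind the grasp point. The pads swing forward as they close: fully open they stand 13 mm farther back than shut.
Start: joints at [1.022, 0.591, 0.048, 1.609, -0.033, 0.943, -0.034], TCP at [0.319, -0.651, 0.304] pointing down, gripper open.
Joint ranges: [-2.69, 2.69], [-0.47, 2.24], [-1.27, 1.36], [0.19, 2.51], [-1.53, 4.68], [0.08, 2.07], [-3.09, 3.09]. Speed limits (rad/s): [2.57, 2.57, 3.14, 3.14, 3.14, 3.14, 3.14].

### API

Orientations are given as a rotation vector (axis times angle).
In Python, from plant import arm gives the robot as it stands.
- The arm moves only by the tool arm_command, never from a script. Its argument "increments" is a list of rows, each a list of 7 numbers: the shift along the tool's x, y, z as a fraction of full scale, then the turn, a rotation vector about the tool's x, y, z as a fraction of full scale, then the finger opening in mm, from 0 to 85.4. A call has 1 to 5 rows; each row shifts and turns the pose as measured when the row begins, along the tool's axes as they then stand; what a row does not reach is not made up. Full scale, the value 1, is 0.03 m for a shift and 8 degrees for a turn. A row lasts 1/8 s, in which the tool goes at most 62.5 mm and 10.7 degrees, less where a joint would pass 70% of its speed; a pose out of reach is approached as far as the arm can. A call with a number of a shift or a turn outside -1 to 1 is refused whole. A call with a gripper value outside its range is refused whole. The fingers move at their own pace and stop on an object; the grip force is fixed at half the most. Time passes only in rows, so rows that do not move let the fingers close. It gives the time, the measured TCP pose, the force and the opening at its end, in the units of the state.
- arm.state(): the state, without advancing time (a new reading comes with each control period).
- arm.camera(name): name is "scene" or "side" or "wrist"; returns a dict with "pixels" (480x640x3 uint8, red, green, blue), "depth" (480x640 float32, m along the optical axis (not along the pixel's ray), 0 where there is no reading), "fx", "fy", "cx", "cy" (pixels), "eye" and "rotation" of the camera in the world. Camera axes: x right, y down, z forward; pixel columns grow to the right and rows downward; lengths in m; the calibration is good to about 2 mm. The wrist camera is an equidistant fisheye: a pixel r from the principal point sees the ray r / f radians off the axis. A picture is of the moment at which its call begins.
- arm.close_job(): hands the job in, once; it reports no verdict.
The state is a dict: "time": time; "joints": joint angles; "dq": joint speeds; "effort": joint torques, N m; "eef_pos": TCP position; "orientation": TCP orientation; "ft_force": force on the tool from outside, world axes, zero at the start; "wrist_torque": the same for the moment, N m; "gripper_width": finger opening in m.
Only numpy, scipy, OpenCV 4.12 (cv2) and the standard library are available. Lean on these libraries where they do the work, as an engineer would, in place of code of your own. Each camera call takes 0.05 s, during which the arm holds its last target. There are 200 camera calls.

## Working session

There is one attempt and no reset: what is moved stays moved. The work goes in short steps, Python scripts to look and compute and a tool call to move; the robot and the scene stay as the last step left them, time stands still between calls to the robot, and variables do not carry over. Pictures are saved under pics/ and viewed, about 8 in all and at most 12, crops included, and the job is handed in when it is done.

Besides the shell and the picture viewer there is one more tool, called as name(argument=value, ...) on one line, values as JSON. arm_command: Moves the arm, as the interface text tells. Shift numbers are shares of 0.03 m and turn numbers shares of 8 degrees, none past 1 either way. Its arguments: {"type":"object","properties":{"increments":{"type":"array","items":{"type":"array","items":{"type":"number"}}}},"required":["increments"]}

```bash
mkdir -p pics; ls; cat > h.py <<'E'
import numpy as np, cv2
from plant import arm
def pts(c):
    # world point per pixel from depth (pinhole)
    v,u=np.mgrid[0:480,0:640]
    d=c["depth"]; p=np.stack([(u-c["cx"])/c["fx"]*d,(v-c["cy"])/c["fy"]*d,d],-1)
    return p@np.array(c["rotation"]).T+np.array(c["eye"])
def snap(n,f):
    c=arm.camera(n); cv2.imwrite("pics/"+f,c["pixels"][:,:,::-1]); return c
E
python3 - <<'E'
from h import *
print(arm.state())
for n in("scene","side"):
    c=snap(n,n+"0.png"); np.savez(n+"0.npz",**c); print(n,c["fx"],c["eye"],c["rotation"])
a,b=cv2.imread("pics/scene0.png"),cv2.imread("pics/side0.png")
E
```

```text
pics
{'time': 0.0, 'joints': array([ 1.02148581,  0.5921033 ,  0.04832117,  1.60987005, -0.03329389,
        0.94269732, -0.03371815]), 'dq': array([-1.39894264e-03, -5.89893028e-05,  1.14894324e-03, -4.73624514e-04,
       -1.37084566e-04, -3.83250723e-04, -2.41138970e-03]), 'effort': array([ 8.01683091e-04, -5.48701072e+01,  1.54682446e+00, -1.98128343e+01,
        9.40162368e-03,  8.93777353e-03, -1.80534265e-06]), 'eef_pos': array([ 0.31883635, -0.65036445,  0.30273485]), 'orientation': array([-3.05821914e+00, -7.09383354e-01,  1.02534338e-03]), 'ft_force': array([-0.30732765, -0.61864166, -0.43749637]), 'wrist_torque': array([-0.00986331,  0.0250113 ,  0.00065543]), 'gripper_width': 0.0851780040515612}
scene 517.7152793815459 [ 1.24044244 -0.73346014  0.94007916] [-2.15713685 -0.88881374  0.3875331 ]
side 566.0638634095071 [0.11980728 1.12234176 0.82067755] [-0.47264796  2.54330184 -1.43092843]
```

View pics/scene0.png

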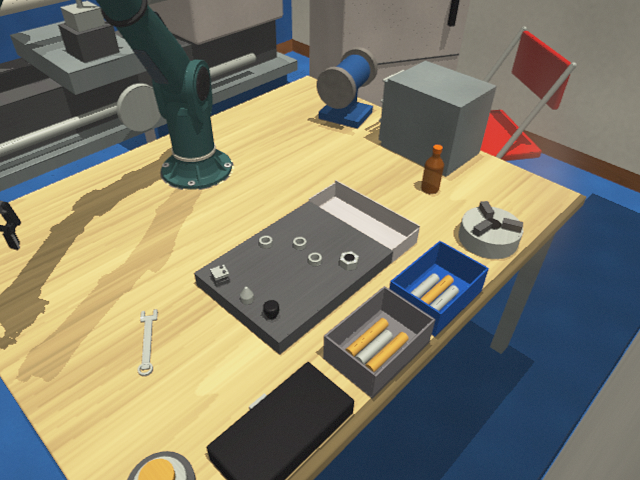

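View pics/side0.png

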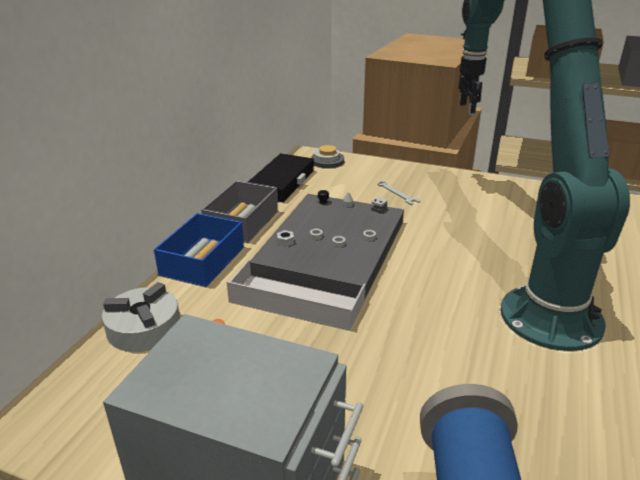

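Scene view: collars at about (265,241), (300,242), (315,258); nut at (348,260); knob (271,309), centre (247,294) and holder (220,273) at the far end from the tray. The side view agrees, with the collars at (370,235), (339,241), (316,234) and the nut at (286,238).

```bash
cat > h.py <<'E'
import numpy as np, cv2
from plant import arm
def cam(c):
    return cv2.Rodrigues(np.array(c["rotation"],float))[0] if np.size(c["rotation"])==3 else np.array(c["rotation"]), np.array(c["eye"])
def pts(c):
    v,u=np.mgrid[0:480,0:640]; R,e=cam(c)
    d=c["depth"]; p=np.stack([(u-c["cx"])/c["fx"]*d,(v-c["cy"])/c["fy"]*d,d],-1)
    return p@R.T+e
def ray(c,u,v,z):
    R,e=cam(c); r=R@np.array([(u-c["cx"])/c["fx"],(v-c["cy"])/c["fy"],1]); return e+r*(z-e[2])/r[2]
def snap(n,f):
    c=arm.camera(n); cv2.imwrite("pics/"+f,c["pixels"][:,:,::-1]); return c
def plate(c,region):
    """plate top: pixels at z~.045 and dark -> min area rect"""
    P=pts(c); g=c["pixels"].max(-1); ok=(c["depth"]>0)&(abs(P[...,2]-.045)<.006)&(g<110)
    ok&=region
    m=cv2.morphologyEx(ok.astype(np.uint8),cv2.MORPH_OPEN,np.ones((3,3)))
    n,l,s,_=cv2.connectedComponentsWithStats(m); k=1+s[1:,4].argmax(); return P,(l==k)
def blobs(c,P,hull):
    m=((c["pixels"].max(-1)>115)&(hull>0)).astype(np.uint8)
    n,l,s,ce=cv2.connectedComponentsWithStats(m)
    for i in range(1,n):
        if s[i,4]>15:
            q=P[l==i]; hz=np.percentile(q[:,2],90)
            yield s[i],hz,l==i
E
cat > meas.py <<'E'
from h import *
def run(n,c):
    P,m=plate(c,np.ones((480,640),bool))
    q=P[m]; r=cv2.minAreaRect(q[:,:2].astype(np.float32)*1000)
    print(n,"plate rect",r,"z",np.median(q[:,2]))
    ct,_=cv2.findContours(m.astype(np.uint8),0,2); h=np.zeros((480,640),np.uint8)
    cv2.fillPoly(h,[cv2.convexHull(np.vstack(ct))],1)
    for s,hz,b in blobs(c,P,h):
        # outer outline on plane: cast contour hull rays at top height
        v,u=np.nonzero(b); hh=min(max(hz,.045),.09)
        w=np.array([ray(c,a,d,hh)[:2] for a,d in zip(u,v)],np.float32)*1000
        (x,y),rad=cv2.minEnclosingCircle(w)
        print(" bbox",s[:4],"n",s[4],"ztop %.4f c (%.1f,%.1f) r %.1f"%(hz,x,y,rad))
if __name__=="__main__":
    for n in("scene","side"):
        run(n,dict(np.load(n+"0.npz")))
E
python3 meas.py
```

```text
scene plate rect ((566.036376953125, -105.65330505371094), (300.5971984863281, 401.7611083984375), 0.8937209844589233) z 0.04659863318541779
 bbox [259 235  14  12] n 91 ztop 0.0642 c (471.3,-115.8) r 23.3
 bbox [293 236  14  11] n 89 ztop 0.0638 c (533.3,-55.8) r 21.1
 bbox [340 251  19  14] n 137 ztop 0.0704 c (664.3,-19.1) r 24.3
 bbox [308 252  14  14] n 97 ztop 0.0640 c (603.7,-76.3) r 23.7
 bbox [210 264  19  15] n 162 ztop 0.0802 c (487.9,-275.2) r 23.8
 bbox [240 286  14  17] n 137 ztop 0.0843 c (592.2,-279.0) r 24.8
side plate rect ((560.7393188476562, -99.21136474609375), (301.8175048828125, 408.086181640625), 0.9920549988746643) z 0.0438071110727738
 bbox [250 228  29  33] n 36 ztop 0.0445 c (708.2,8.8) r 84.0
 bbox [276 229  18  11] n 107 ztop 0.0678 c (661.8,-18.3) r 25.9
 bbox [309 228  14   8] n 73 ztop 0.0619 c (595.1,-68.4) r 19.4
 bbox [363 229  14   8] n 72 ztop 0.0610 c (463.7,-113.5) r 19.6
 bbox [332 235  14   8] n 74 ztop 0.0609 c (529.5,-56.2) r 19.7
```

Both views agree, with a 2–7 mm calibration offset. The plate centre is about (564,-103) mm, turned about 1°, so the edge is at y≈+97. The collars are at (468,-115), (532,-56) and (599,-73), and the nut is at (663,-19). All heights and sizes match. Next I close the fingers and turn about 25° while travelling.

arm_command(increments=[[0.5,-0.85,0,0,0,0.8,0],[0.4,-0.9,0,0,0,0.8,0],[0.3,-0.95,0,0,0,0.8,0],[0.2,-0.95,0,0,0,0.8,0],[0.1,-1,0,0,0,0.2,0]])

```text
time: 0.72
eef_pos: [0.3301, -0.4998, 0.3]
orientation: [-3.137, 0.061, 0.006]
ft_force: [-0.5, -0.4, -0.0]
gripper_width: -0.0003
```

```bash
cat > go.py <<'E'
from h import *
import sys
def to(x,y,z):
    s=arm.state(); R=cv2.Rodrigues(s["orientation"])[0]
    a=np.radians(0.95); X=np.array([np.cos(a),np.sin(a),0]); Y=np.array([np.sin(a),-np.cos(a),0]); T=np.stack([X,Y,[0,0,-1]],1)
    d=R.T@(np.array([x,y,z])/1000-s["eef_pos"]); w=cv2.Rodrigues(R.T@T)[0].ravel()
    print("t %.2f"%s["time"],"pos",(s["eef_pos"]*1000).round(1),"F",s["ft_force"].round(1),"grip",round(s["gripper_width"]*1000,1),"shift",(d/.03).round(2),"turn",(w/np.radians(8)).round(2))
to(*map(float,sys.argv[1:4]))
E
python3 go.py 468 -172 200
```

```text
t 0.72 pos [ 330.1 -499.8  300. ] F [-0.5 -0.4 -0. ] grip -0.3 shift [  4.18 -11.08   3.36] turn [-0.03  0.03 -0.4 ]
```

arm_command(increments=[[0.4,-1,0.1,0,0,-0.4,0],[0.4,-1,0.1,0,0,0,0],[0.4,-1,0.2,0,0,0,0],[0.4,-1,0.3,0,0,0,0],[0.4,-1,0.3,0,0,0,0]])

```text
time: 1.35
eef_pos: [0.3891, -0.3436, 0.269]
orientation: [-3.136, -0.027, 0.008]
ft_force: [-0.6, -0.1, 0.8]
gripper_width: -0.0
```

arm_command(increments=[[0.4,-1,0.3,0,0,0,0],[0.4,-1,0.3,0,0,0,0],[0.4,-1,0.3,0,0,0,0],[0.4,-1,0.4,0,0,0,0],[0.4,-1,0.4,0,0,0,0]])

```text
time: 1.98
eef_pos: [0.4473, -0.1868, 0.2166]
orientation: [-3.135, -0.026, 0.009]
ft_force: [0.1, -0.4, -0.2]
gripper_width: 0.0002
```

```bash
python3 go.py 468 -172 125
```

```text
t 1.98 pos [ 447.3 -186.8  216.6] F [ 0.1 -0.4 -0.2] grip 0.2 shift [ 0.71 -0.46  3.05] turn [-0.04  0.04  0.  ]
```

arm_command(increments=[[0.7,-0.3,0.4,0,0,0,0],[0,0,0.9,0,0,0,0],[0,0,0.8,0,0,0,0],[0,0,0.5,0,0,0,0],[0,0,0,0,0,0,0]])

```text
time: 2.6
eef_pos: [0.4738, -0.1765, 0.1345]
orientation: [-3.137, -0.033, 0.003]
ft_force: [-0.8, -0.2, 0.4]
gripper_width: 0.0002
```

```bash
python3 go.py 468 -172 124; python3 - <<'E'
from h import *
a=snap("scene","s1.png");b=snap("side","d1.png")
A=a["pixels"][160:360,180:440,::-1];B=b["pixels"][140:340,200:460,::-1]
cv2.imwrite("pics/c1.png",cv2.resize(np.vstack([A,B]),None,fx=1.45,fy=1.45) if 0 else cv2.resize(np.hstack([A,B]),(800,308)))
E
```

```text
t 2.60 pos [ 473.8 -176.5  134.5] F [-0.8 -0.2  0.4] grip 0.2 shift [-0.19 -0.15  0.35] turn [-0.03  0.01  0.03]
```

View pics/c1.png

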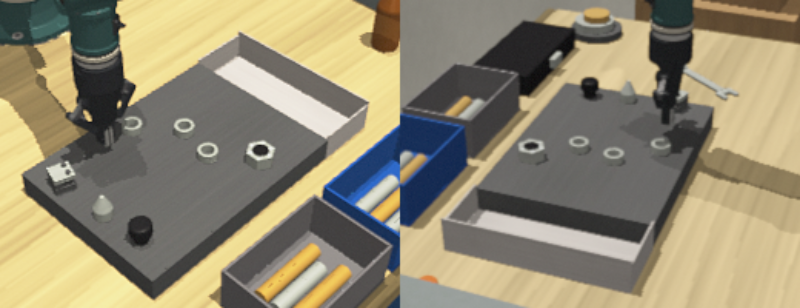

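The crops show the closed fingers right behind the first collar in its lane, clear of the holder. I lower them 10 mm and push along the plate's +y.

arm_command(increments=[[-0.2,-0.1,0.35,0,0,0,0],[0,-0.3,0,0,0,0,0],[0,-0.4,0,0,0,0,0],[0,-0.5,0,0,0,0,0],[0,-0.5,0,0,0,0,0]])

```text
time: 3.32
eef_pos: [0.4675, -0.1203, 0.1266]
orientation: [-3.139, -0.03, -0.007]
ft_force: [0.4, -0.9, 0.2]
gripper_width: -0.0
```

arm_command(increments=[[0,-0.5,0,0,0,0,0],[0,-0.5,0,0,0,0,0],[0,-0.5,0,0,0,0,0],[0,-0.5,0,0,0,0,0],[0,-0.5,0,0,0,0,0]])

```text
time: 3.95
eef_pos: [0.466, -0.0388, 0.1271]
orientation: [-3.138, -0.034, -0.007]
ft_force: [-0.3, -0.4, 1.2]
gripper_width: -0.0003
```

```bash
python3 go.py 466 90 124; python3 - <<'E'
from h import *
a=snap("scene","s2.png");b=snap("side","d2.png")
A=a["pixels"][160:360,180:440,::-1];B=b["pixels"][140:340,200:460,::-1]
cv2.imwrite("pics/c2.png",cv2.resize(np.hstack([A,B]),(800,308)))
E
```

```text
t 3.95 pos [466.  -38.8 127.1] F [-0.3 -0.4  1.2] grip -0.3 shift [ 0.09 -4.29  0.12] turn [-0.02 -0.03  0.03]
```

View pics/c2.png

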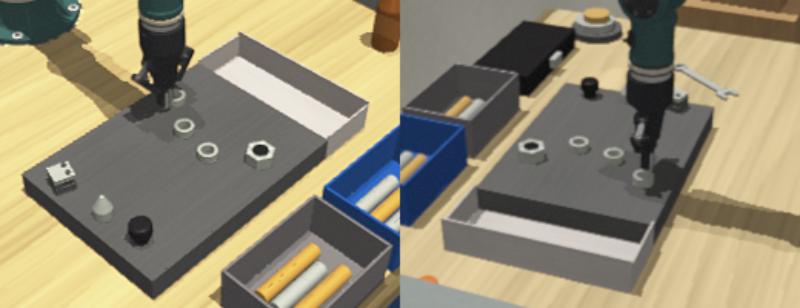

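The collar rides straight ahead of the fingertips and the others are undisturbed. I continue pushing.

arm_command(increments=[[0,-0.5,0.05,0,0,0,0],[0,-0.5,0,0,0,0,0],[0,-0.5,0,0,0,0,0],[0,-0.5,0,0,0,0,0],[0,-0.5,0,0,0,0,0]])

```text
time: 4.68
eef_pos: [0.4667, 0.0348, 0.1272]
orientation: [3.14, 0.023, 0.018]
ft_force: [0.6, -2.0, 4.2]
gripper_width: -0.0002
```

arm_command(increments=[[0,-0.5,0,0,0,0,0],[0,-0.5,0,0,0,0,0],[0,-0.5,0,0,0,0,0],[0,0,0,0,0,0,0]])

```text
time: 5.18
eef_pos: [0.4659, 0.0837, 0.1273]
orientation: [3.139, 0.026, 0.019]
ft_force: [0.1, 0.5, 1.5]
gripper_width: -0.0001
```

```bash
python3 go.py 466 90 124; python3 - <<'E'
from h import *
a=snap("scene","s3.png");b=snap("side","d3.png")
A=a["pixels"][160:360,180:440,::-1];B=b["pixels"][140:340,200:460,::-1]
cv2.imwrite("pics/c3.png",cv2.resize(np.hstack([A,B]),(800,308)))
E
```

```text
t 5.17 pos [465.9  83.7 127.3] F [0.1 0.5 1.5] grip -0.1 shift [ 0.   -0.21  0.11] turn [ 0.02 -0.09 -0.  ]
```

View pics/c3.png

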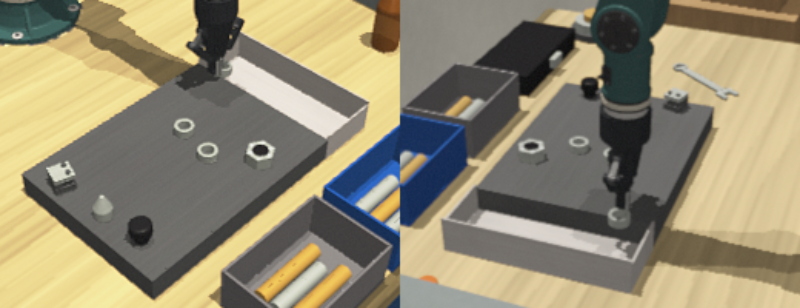

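The collar is now at the lip, still ahead of the fingertips. I push a bit farther.

arm_command(increments=[[0,-0.5,0,0,0,0,0],[0,-0.4,0,0,0,0,0],[0,0,0,0,0,0,0]])

```text
time: 5.65
eef_pos: [0.4649, 0.1117, 0.1267]
orientation: [3.139, 0.023, 0.016]
ft_force: [1.0, 0.1, 1.3]
gripper_width: 0.0
```

```bash
python3 go.py 466 90 124; python3 - <<'E'
from h import *
a=snap("scene","s4.png");b=snap("side","d4.png")
A=a["pixels"][160:290,240:440,::-1];B=b["pixels"][200:330,220:420,::-1]
cv2.imwrite("pics/c4.png",cv2.resize(np.hstack([A,B]),(800,260)))
E
```

```text
t 5.65 pos [464.9 111.7 126.7] F [1.  0.1 1.3] grip 0.0 shift [0.03 0.72 0.09] turn [ 0.02 -0.07 -0.01]
```

View pics/c4.png

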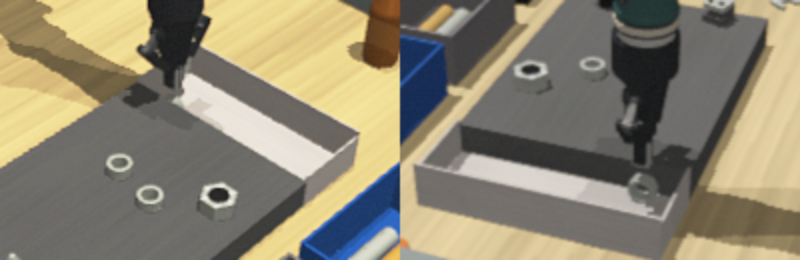

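The collar has gone over into the tray. I lift and go behind the second one, at (532,-56).

arm_command(increments=[[0,0,-1,0,0,0,0],[0,0.3,-1,0,0,0,0],[0.3,1,-0.2,0,0,0,0],[0.4,1,0,0,0,0,0],[0.4,1,0,0,0,0,0]])

```text
time: 6.38
eef_pos: [0.4974, 0.0101, 0.1948]
orientation: [3.138, 0.025, 0.011]
ft_force: [-0.2, 0.4, 0.4]
gripper_width: -0.0002
```

arm_command(increments=[[0.4,1,0,0,0,0,0],[0.4,1,0,0,0,0,0],[0.4,1,0,0,0,0,0],[0,0.6,0,0,0,0,0],[0,0,0,0,0,0,0]])

```text
time: 7.0
eef_pos: [0.5346, -0.107, 0.195]
orientation: [3.136, 0.009, 0.009]
ft_force: [0.2, 0.2, -0.0]
gripper_width: -0.0002
```

```bash
python3 go.py 532 -113 124; python3 - <<'E'
from h import *
import meas
for n in("scene","side"): meas.run(n,snap(n,n+"5.png"))
A=cv2.imread("pics/scene5.png")[160:290,240:440];B=cv2.imread("pics/side5.png")[200:330,220:420]
cv2.imwrite("pics/c5.png",cv2.resize(np.hstack([A,B]),(800,260)))
E
```

```text
t 7.00 pos [ 534.6 -107.   195. ] F [ 0.2  0.2 -0. ] grip -0.2 shift [-0.1   0.18  2.37] turn [ 0.04 -0.04 -0.08]
scene plate rect ((515.6773681640625, -109.55066680908203), (126.73867797851562, 211.35830688476562), 87.00271606445312) z 0.04670429048839786
 bbox [293 237  12  13] n 66 ztop 0.0641 c (533.6,-66.6) r 24.4
 bbox [308 253   6   9] n 30 ztop 0.0633 c (594.3,-77.5) r 14.7
side plate rect ((558.6520385742188, -99.21968078613281), (297.87652587890625, 403.3138122558594), 0.4111834168434143) z 0.043864125768863504
 bbox [276 229  19  11] n 113 ztop 0.0678 c (661.8,-18.5) r 26.1
 bbox [309 228  14   8] n 72 ztop 0.0606 c (597.7,-69.4) r 19.9
 bbox [332 236  14   8] n 69 ztop 0.0620 c (527.2,-51.9) r 18.8
```

View pics/c5.png

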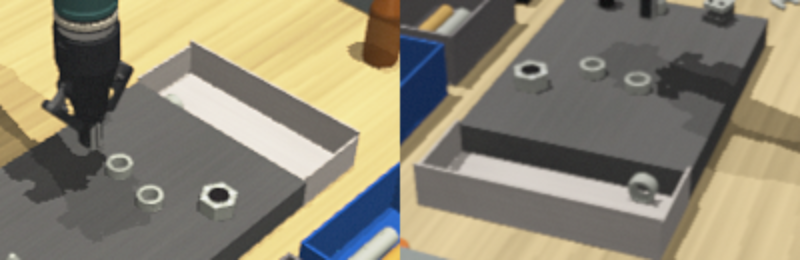

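Collar 1 is in the tray, at (642,187) in the right half, tipped against the plate's end. The others are unmoved. I lower behind collar 2 and push.

arm_command(increments=[[-0.1,0.1,0.9,0,0,-0.05,0],[0,0,0.9,0,0,0,0],[0,0,0.4,0,0,0,0],[0,0,0,0,0,0,0]])

```text
time: 7.6
eef_pos: [0.5325, -0.1024, 0.1279]
orientation: [3.14, 0.038, 0.01]
ft_force: [-0.2, -1.0, 0.7]
gripper_width: 0.0
```

```bash
python3 go.py 531 -113 124
```

```text
t 7.60 pos [ 532.5 -102.4  127.9] F [-0.2 -1.   0.7] grip 0.0 shift [-0.06  0.35  0.13] turn [ 0.01 -0.05  0.05]
```

arm_command(increments=[[0,-0.3,0.1,0,0,0,0],[0,-0.4,0,0,0,0,0],[0,-0.5,0,0,0,0,0],[0,-0.5,0,0,0,0,0],[0,-0.5,0,0,0,0,0]])

```text
time: 8.22
eef_pos: [0.5322, -0.0315, 0.127]
orientation: [3.14, 0.039, 0.017]
ft_force: [0.6, -0.1, 0.2]
gripper_width: 0.0001
```

arm_command(increments=[[0,-0.5,0,0,0,0,0],[0,-0.5,0,0,0,0,0],[0,-0.5,0,0,0,0,0],[0,-0.5,0,0,0,0,0],[0,-0.5,0,0,0,0,0]])

```text
time: 8.85
eef_pos: [0.5303, 0.0492, 0.1271]
orientation: [3.14, 0.04, 0.018]
ft_force: [0.3, -0.5, 2.0]
gripper_width: -0.0001
```

```bash
python3 go.py 529 112 124; python3 - <<'E'
from h import *
import meas
meas.run("side",snap("side","side6.png"))
E
```

```text
t 8.85 pos [530.3  49.2 127.1] F [ 0.3 -0.5  2. ] grip -0.1 shift [ 0.01 -2.09  0.1 ] turn [ 0.01 -0.08  0.06]
side plate rect ((534.6117553710938, 37.16773223876953), (135.2622833251953, 264.1366271972656), 78.52269744873047) z 0.04385496378499176
 bbox [317 263   7   7] n 26 ztop 0.0610 c (527.0,77.8) r 13.6
```

Collar 2 is ahead of the fingertips, at about (527,78). I finish the push.

arm_command(increments=[[0,-0.5,0,0,0,0,0],[0,-0.5,0,0,0,0,0],[0,-0.5,0,0,0,0,0],[0,-0.5,0,0,0,0,0],[0,0,0,0,0,0,0]])

```text
time: 9.52
eef_pos: [0.5285, 0.1168, 0.1271]
orientation: [-3.14, -0.047, -0.019]
ft_force: [-0.0, -0.2, 0.9]
gripper_width: 0.0001
```

arm_command(increments=[[0,0,-1,0,0,0,0],[0,0.3,-1,0,0,0,0],[0.3,1,-0.2,0,0,0,0],[0.4,1,0,0,0,0,0],[0.4,1,0,0,0,0,0]])

```text
time: 10.15
eef_pos: [0.5625, 0.0188, 0.1942]
orientation: [-3.141, -0.056, -0.012]
ft_force: [1.3, 0.5, -0.4]
gripper_width: 0.0
```

arm_command(increments=[[0.4,1,0,0,0,0,0],[0.4,1,0,0,0,0,0],[0.4,1,0,0,0,0,0],[0,1,0,0,0,0,0],[0,0.2,0,0,0,0,0]])

```text
time: 10.78
eef_pos: [0.6026, -0.1151, 0.1936]
orientation: [3.139, 0.043, 0.009]
ft_force: [-0.3, 0.1, 0.3]
gripper_width: 0.0001
```

```bash
python3 go.py 599 -130 124; python3 - <<'E'
from h import *
import meas
for n in("scene","side"): meas.run(n,snap(n,n+"7.png"))
A=cv2.imread("pics/scene7.png")[160:290,240:440];B=cv2.imread("pics/side7.png")[200:330,220:420]
cv2.imwrite("pics/c7.png",cv2.resize(np.hstack([A,B]),(800,260)))
E
```

```text
t 10.78 pos [ 602.6 -115.1  193.6] F [-0.3  0.1  0.3] grip 0.1 shift [-0.15  0.49  2.32] turn [ 0.01 -0.04  0.08]
scene plate rect ((540.2290649414062, -109.36443328857422), (141.54226684570312, 292.5390319824219), 76.16594696044922) z 0.046590674964285816
 bbox [308 252  14  14] n 107 ztop 0.0635 c (604.0,-75.3) r 24.1
side plate rect ((559.1959838867188, -99.62493896484375), (297.0840759277344, 400.76031494140625), 1.0389125347137451) z 0.043897451738425464
 bbox [276 229  19  11] n 117 ztop 0.0678 c (663.4,-17.4) r 26.2
 bbox [310 228  13   8] n 66 ztop 0.0618 c (594.8,-68.2) r 18.9
```

View pics/c7.png

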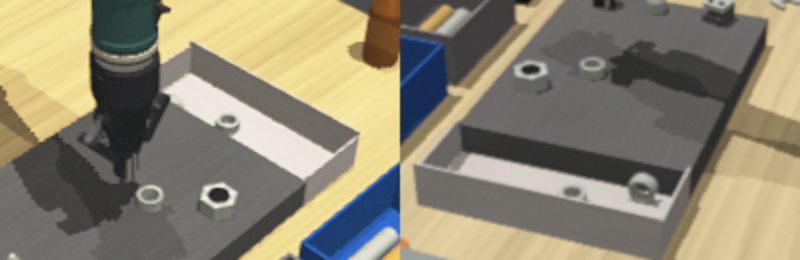

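Collar 2 lies flat in the tray, at (572,190) in the right half. Collar 3 and the nut are unmoved. I back up a little, lower, and push the last one.

arm_command(increments=[[-0.1,0.45,0,0,0,0.05,0],[0,0,0.9,0,0,0,0],[0,0,0.9,0,0,0,0],[0,0,0.4,0,0,0,0],[0,0,0,0,0,0,0]])

```text
time: 11.5
eef_pos: [0.6006, -0.1218, 0.1265]
orientation: [-3.139, -0.047, -0.01]
ft_force: [-0.8, 0.4, 0.3]
gripper_width: -0.0001
```

```bash
python3 go.py 599 -130 124
```

```text
t 11.50 pos [ 600.6 -121.8  126.5] F [-0.8  0.4  0.3] grip -0.1 shift [-0.06  0.27  0.08] turn [-0.02 -0.04  0.1 ]
```

arm_command(increments=[[0,-0.3,0.05,0,0,0.1,0],[0,-0.4,0,0,0,0,0],[0,-0.5,0,0,0,0,0],[0,-0.5,0,0,0,0,0],[0,-0.5,0,0,0,0,0]])

```text
time: 12.12
eef_pos: [0.6009, -0.0514, 0.1279]
orientation: [-3.139, -0.024, -0.017]
ft_force: [0.4, 0.1, 0.3]
gripper_width: -0.0003
```

arm_command(increments=[[0,-0.5,0,0,0,0,0],[0,-0.5,0,0,0,0,0],[0,-0.5,0,0,0,0,0],[0,-0.5,0,0,0,0,0],[0,-0.5,0,0,0,0,0]])

```text
time: 12.75
eef_pos: [0.5994, 0.0299, 0.1279]
orientation: [-3.139, -0.027, -0.017]
ft_force: [-0.9, -0.8, -0.0]
gripper_width: -0.0004
```

```bash
python3 go.py 597 114 124; python3 - <<'E'
from h import *
import meas
meas.run("side",snap("side","side8.png"))
E
```

```text
t 12.75 pos [599.4  29.9 127.9] F [-0.9 -0.8 -0. ] grip -0.4 shift [-0.03 -2.8   0.14] turn [-0.02 -0.08  0.  ]
side plate rect ((541.0151977539062, 31.305587768554688), (184.42691040039062, 279.3460693359375), 64.22991943359375) z 0.0439438555792484
 bbox [291 252   8   8] n 36 ztop 0.0611 c (601.1,56.8) r 16.3
```

arm_command(increments=[[0,-0.5,0.1,0,0,0,0],[0,-0.5,0.05,0,0,0,0],[0,-0.5,0,0,0,0,0],[0,-0.5,0,0,0,0,0],[0,-0.5,0,0,0,0,0]])

```text
time: 13.42
eef_pos: [0.6021, 0.1023, 0.1274]
orientation: [3.137, 0.018, 0.032]
ft_force: [-0.3, -0.6, 0.1]
gripper_width: -0.0001
```

arm_command(increments=[[0,-0.2,0,0,0,0,0],[0,0,0,0,0,0,0],[0,0,-1,0,0,0,0],[0,0,-1,0,0,0,0],[0,0,-1,0,0,0,0]])

```text
time: 14.05
eef_pos: [0.5973, 0.1107, 0.2153]
orientation: [3.136, 0.022, 0.017]
ft_force: [0.5, -0.4, -0.3]
gripper_width: 0.0001
```

arm_command(increments=[[0,1,-0.7,0,0,0,0],[0,1,-0.5,0,0,0,0],[0,1,-0.5,0,0,0,0],[0,1,0,0,0,0,0],[0,0,0,0,0,0,0]])

```text
time: 14.68
eef_pos: [0.5972, -0.0222, 0.2714]
orientation: [3.132, 0.008, 0.021]
ft_force: [0.8, 1.1, 0.4]
gripper_width: -0.0001
```

```bash
python3 go.py 599 0 250; python3 - <<'E'
from h import *
import meas
for n in("scene","side"): meas.run(n,snap(n,n+"9.png"))
A=cv2.imread("pics/scene9.png")[160:360,180:440];B=cv2.imread("pics/side9.png")[140:340,200:460]
cv2.imwrite("pics/c9.png",cv2.resize(np.hstack([A,B]),(800,308)))
E
```

```text
t 14.68 pos [597.2 -22.2 271.4] F [0.8 1.1 0.4] grip -0.1 shift [ 0.05 -0.75  0.71] turn [ 0.07 -0.1  -0.08]
scene plate rect ((544.8330078125, 1.7762451171875), (188.0254669189453, 266.6343078613281), 89.93168640136719) z 0.04664400972798444
 bbox [340 251  15  18] n 96 ztop 0.0706 c (671.3,-22.9) r 30.4
side plate rect ((559.5430297851562, -100.63847351074219), (298.3799133300781, 405.2119445800781), 0.7202742695808411) z 0.043899521413952924
 bbox [276 229  18  11] n 107 ztop 0.0683 c (661.5,-17.8) r 26.1
```

View pics/c9.png

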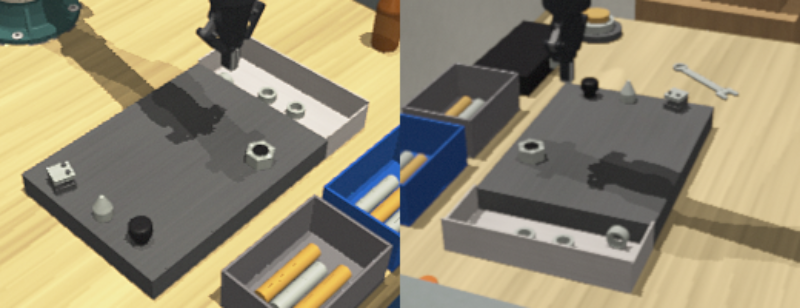

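All three collars are in the tray: two lie flat, and the first one stands tipped in its corner where it has rested since it fell. The nut still measures (661.5,-18), and the knob, centre, holder and wrench look as before. The arm is clear.

```bash
python3 -c "
from plant import arm
print(arm.close_job())"
```

```text
the job is handed in; nothing more can be done
None
```

All three collars are in the catch tray. I pushed each one along its own lane with the closed fingers and never gripped or lifted any of them. I handed the job in at about 15 s on the robot's clock, with the fingers well clear above the plate.

- **Collars:** the last pictures show two lying flat in the tray. The first one stands tipped in its corner by the plate's end, and in the later pictures it hadn't moved since it fell.
- **Bystanders:** the nut measured (661.5, -17.8) mm at the end against (661.8, -18.3) mm at the start, both from the side camera. The knob, lathe centre, tool holder and wrench look unmoved in the pictures. The oil bottle was only checked by eye, at the edge of the crops.
- **Forces:** the wrist readings I saw stayed below about 5 N.
- **Disagreements:**
  - The scene and side cameras differed by 2 to 8 mm on positions, which the approach distances covered.
  - The scene camera's last nut reading was about 8 mm off its first. The gripper's shadow had cut into the nut's outline there, so I relied on the side camera.

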